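# Seat the coffee pot on its burner ring

## Task

The little copper coffee pot is perched off-centre on the edge of the iron ring over the burner. With light nudges of the fingertips, slide it inward until its foot drops flat into the ring's sunken seat, and push its handle round until it points straight back at your base, so that it can be taken off in a moment. Do not pinch, lift or topple the pot, leave the ring where it is over the burner, and disturb nothing else.

Things in the scene. Friction and masses are not known exactly. Their poses are not given: they have to be found in the camera images.
- coffee_pot: Loose open copper pot, 0.26 kg. Foot 62 mm across, widest 68 mm at 16 mm up, neck 49 mm at 47 mm, rim 58 mm at 57 mm. Wooden handle along its +x, rising. Origin: centre of the foot's underside; z up. Starts flat, perched on the ring's top 41 to 51 mm off its centre, overhanging; handle roughly across the ring. Slides if pushed low; pushed inward it dips into the seat, then drops home.
- handle_mid (a point): A point on the axis of the pot's wooden handle (13 mm thick here), 80 mm out from the pot's axis and 58 mm above its foot.
- handle_end (a point): Far end of the pot's handle, 148 mm out from the pot's axis and 72 mm above its foot.
- pot_ring: Loose dark cast-iron ring for small pots, 0.65 kg, lying on the pan supports over a burner: 120 mm across, 12 mm high, two hoops joined by ribs whose tops are level. In its middle a round sunken seat, 69 mm across and 4 mm deep, with spokes as its floor. Origin: centre of the underside; z up.
- seat (a point): Centre of the seat's floor, 8 mm above the ring's underside: the underside of the pot's foot is at this height when home. The foot has about 3 mm of play all round in the seat and can be turned in it.
- milk_pan: Bystander: loose blue pan with two side grips over the other burner, 136 mm across (up to 190 mm over the grips) and 62 mm high. Origin: centre of the underside.
- white_mug: Bystander on the side table to the left (about 15 mm lower than the range): white mug, 86 mm across, 107 mm high, with its handle. Origin: underside.
- gas_lighter: Bystander on the side table: red lighter for the hob lying flat, 245x33x21 mm. Origin: underside.
- teaspoon: Bystander on the side table: teaspoon with a red handle, 132x26x11 mm, lying flat. Origin: underside.
- left_burner (a point): Fixed point: centre of the burner at the robot's left, level with the pan supports' tops. Its own x axis is level and points straight at the robot's base axis: the direction the handle must take there.
- right_burner (a point): Fixed point: the same for the burner at the right, near the range's raised lid. The ring lies over one of these two burners, up to 30 mm off its centre, the blue pan over the other.
- pan_lid: Bystander: round steel pan lid lying over the far burner, 142 mm across, 35 mm high with its black knob. Origin: underside.

How it is judged:
By the outcome, as a careful person would: the job done as asked, in the order asked, and still so for the second after the job is handed in, with the robot touching nothing.
It also fails if it takes over 72 s, if anything falls off the work surface, if the arm or the gripper's body presses on something with over 40 N, if the wrist force passes 120 N, or if a joint passes its speed limit or range.

## Robot

A 7-joint arm with a two-finger parallel gripper is mounted at the origin on a cart in front of the work surface, level with it; the furniture and walls round the work are solid. World frame = base frame: x ahead of the robot, y to its left, z up, the work surface at z = 0. Lengths are in m, angles in rad, forces in N, time in s.
With the tool pointing down it reaches from about 0.4 to 0.85 m from the base axis. Payload 10.4 kg.
Tool frame: the origin (TCP) lies at the centre of the arm's flange, where the gripper is bolted on; the fingertips stand 173 mm ahead of it and the grasp point (between the pads) lies 155 mm ahead of it; z points along the fingers, y is the line along which they close (so a half turn about z gives the same grasp; the last joint's range is limited). The gripper opens to 85 mm and grips with 20 to 120 N. Pads are 22 mm wide; open, the fingers measure 114 mm over their backs; the gripper's body (76 mm by 85 mm) begins 54 mm behind the grasp point. The pads swing forward as they close: fully open they stand 13 mm farther back than shut.
Start: joints at [-1.321, 0.332, -0.065, 1.46, 0.022, 1.35, -0.088], TCP at [0.168, 0.602, 0.405] pointing down, gripper open.
Joint ranges: [-2.6, 2.6], [-0.5, 2.12], [-1.47, 1.34], [0.16, 2.42], [-1.27, 4.41], [0.06, 2.06], [-2.6, 2.6]. Speed limits (rad/s): [2.22, 2.22, 2.79, 2.79, 3.14, 3.14, 3.14].

## Interface

Orientations are given as a unit quaternion [w, x, y, z].
In Python, from rig import bot gives the robot as it stands.
- The arm moves only by the tool nudge_tcp, called after ">>>" in YAML: its name, and indented under it one key for each argument. Schema: {"type":"object","properties":{"steps":{"type":"array","items":{"type":"object","properties":{"tx":{"type":"number"},"ty":{"type":"number"},"tz":{"type":"number"},"rz":{"type":"number"}},"additionalProperties":false},"minItems":1,"maxItems":20},"finger_gap":{"type":"number"},"squeeze":{"type":"number"},"only":{"type":"string"},"quiet":{"type":"boolean"},"lines":{"type":"string"}},"required":["steps"],"additionalProperties":false}. steps is a list of rows, 1 to 20 of them, each an object with the fields tx, ty, tz (the shift in m), rz (a turn about the tool's z in rad); a field left out counts as zero; each row is the pose to reach, as a shift and turn from the pose commanded when the call began, along the tool's axes at that moment; what a row does not reach only later rows make up. A row lasts 1/8 s, in which the tool goes at most 0.0625 m and 0.188 rad, less where a joint would pass 70% of its speed; a pose out of reach is approached as far as the arm can. finger_gap is the finger opening in m, set as the call begins (left out keeps the last). The fingers move at their own pace and stop on an object; squeeze is the grip in N (left out, the last holds). Time passes only in rows, so rows that do not move let the fingers close. The tool returns the time, the measured TCP pose, the force, the opening and the grip force at its end. only (a regular expression) keeps the lines of the reply that match it, lines (a string "A,B") keeps lines A to B, and quiet returns only ok. Input that does not fit is refused with a message, and nothing moves.
- bot.observe(): the state, without advancing time (a new reading comes with each control period).
- bot.snapshot(name): name is "side" or "top"; returns the picture (400x640x3 uint8, red, green, blue); there is no depth.
- bot.camera_params(name): a dict with "vertical_fov" (degrees; the focal length in pixels is half the picture's height over the tangent of half this angle, whatever the lens; pixels are square), "cx", "cy" (the principal point, pixels), "k1" (the pictures are not rectified: a ray, as slopes to the right and down, at radius r is drawn at 1 + k1 r^2 times it, then the intrinsics apply), "camera_from_world" (4x4, takes a point from world to camera coordinates). Camera axes: x right, y down, z forward; pixel columns grow to the right and rows downward; lengths in m; the calibration is good to about 2 mm. A picture is of the moment at which its call begins. camera_params takes no time and is no camera call.
- bot.hand_in(): hands the job in; it is judged then, once.
The state is a dict: "time_s": time; "joint_positions": joint angles; "qvel": joint speeds; "tau": joint torques, N m; "ee_pos": TCP position; "ee_rot": TCP orientation; "wrist_force": force on the tool from outside, world axes, zero at the start; "wrist_torque": the same for the moment, N m; "gripper_width": finger opening in m; "grip_force": force on a finger pad.
Only numpy, scipy, OpenCV 4.12 (cv2) and the standard library are available. Lean on these libraries where they do the work, as an engineer would, in place of code of your own. Each camera call takes 0.05 s, during which the arm holds its last target. There are 200 camera calls.

## Working session

There is one attempt and no reset: what is moved stays moved. The work goes in short steps, Python scripts to look and compute and a tool call to move; the robot and the scene stay as the last step left them, time stands still between calls to the robot, and variables do not carry over. Pictures are saved under pics/ and viewed, at most 10 in all, crops included, and the job is handed in when it is done.

```bash
ls; mkdir -p pics
```

Run:
```python
from rig import bot
import cv2
for n in("top","side"):
    im=bot.snapshot(n); cv2.imwrite(f"pics/{n}0.png",im[:,:,::-1]); print(n,bot.camera_params(n))
s=bot.observe();print(s)
```

```text
pics
rig.py
top {'vertical_fov': 53.836675461985095, 'cx': 322.4830613044068, 'cy': 200.89865314400421, 'k1': -0.027186072443906258, 'camera_from_world': array([[-0.02723487, -0.99921082, -0.0289138 , -0.06066326],
       [-0.99311633,  0.03034248, -0.11313397,  0.61451932],
       [ 0.113922  ,  0.02563357, -0.99315895,  0.90731062],
       [ 0.        ,  0.        ,  0.        ,  1.        ]])}
side {'vertical_fov': 55.59547500352859, 'cx': 316.75486304361146, 'cy': 199.11536774082032, 'k1': -0.09026779692006737, 'camera_from_world': array([[-0.99948036,  0.02242321, -0.02315605,  0.61911107],
       [ 0.02979564,  0.36863296, -0.92909739,  0.07045375],
       [-0.01229726, -0.92930455, -0.36910952,  0.83989454],
       [ 0.        ,  0.        ,  0.        ,  1.        ]])}
{'time_s': 0.1, 'joint_positions': array([-1.32062893,  0.33278506, -0.06471196,  1.46084347,  0.02158211,
        1.34991689, -0.08849504]), 'qvel': array([-5.86656808e-04,  5.72068049e-04, -1.25392540e-04, -1.77091422e-03,
       -5.67495316e-04, -8.04134996e-04, -2.95758119e-05]), 'tau': array([ 1.11957888e-03, -6.26744914e+01,  4.87929059e-02, -3.92431533e+01,
        1.61784055e-02,  6.97682990e-03,  5.94183689e-05]), 'ee_pos': array([0.16832608, 0.60178389, 0.40401676]), 'ee_rot': array([-6.74888180e-05,  1.35945779e-01,  9.90716079e-01, -6.25462971e-04]), 'wrist_force': array([ 0.73518569,  0.15907885, -0.08577372]), 'wrist_torque': array([-0.05059246, -0.02777895, -0.01376173]), 'grip_force': 0.0, 'gripper_width': 0.0853066430724783}
```

View pics/top0.png

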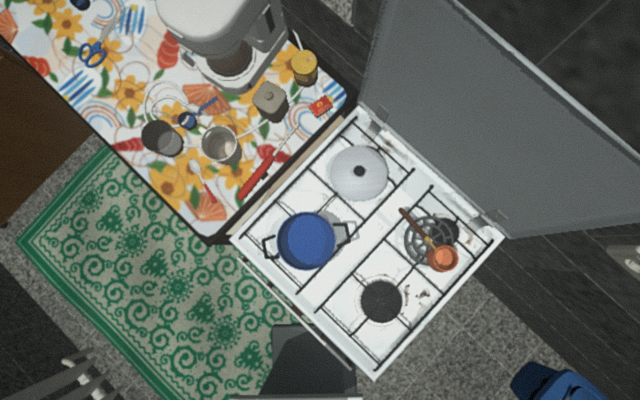

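View pics/side0.png

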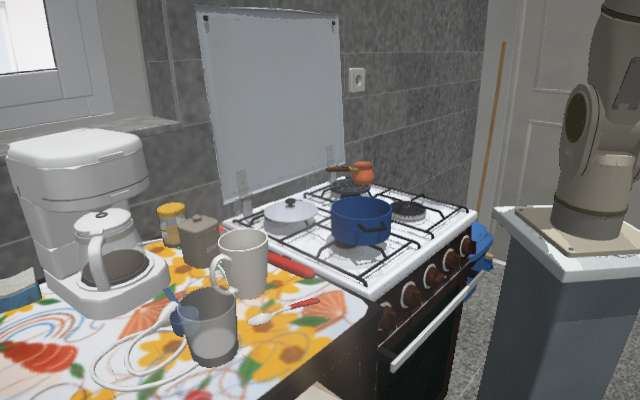

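The top view shows the ring at about (430,240), the pot at (443,258) and its handle end at (403,210). In the side view the pot is at about (362,173). Next I'll zoom in on both.

Create h.py:
```python
import numpy as np, cv2
from rig import bot
def K(n):
    p=bot.camera_params(n); f=200/np.tan(np.radians(p["vertical_fov"]/2)); return p,np.array([[f,0,p["cx"]],[0,f,p["cy"]],[0,0,1]]),np.array([p["k1"],0,0,0,0.])
def proj(n,X):
    p,k,d=K(n);T=p["camera_from_world"]
    return cv2.projectPoints(np.array(X,float).reshape(-1,1,3),cv2.Rodrigues(T[:3,:3])[0],T[:3,3],k,d)[0][:,0]
def ray(n,uv):
    p,k,d=K(n);T=p["camera_from_world"]
    q=cv2.undistortPoints(np.array(uv,float).reshape(-1,1,2),k,d)[:,0]
    D=np.c_[q,np.ones(len(q))]@T[:3,:3]
    return -T[:3,:3].T@T[:3,3],D
def plane(n,uv,z):
    c,D=ray(n,uv); return c+D*((z-c[2])/D[:,2])[:,None]
def tri(a,b):
    c1,d1=ray("top",[a]);c2,d2=ray("side",[b]);d1=d1[0];d2=d2[0]
    t=np.linalg.lstsq(np.c_[d1,-d2],c2-c1,rcond=None)[0]
    A=c1+d1*t[0];B=c2+d2*t[1];return (A+B)/2,np.linalg.norm(A-B)
```

Run:
```python
from h import *
t=cv2.imread("pics/top0.png");s=cv2.imread("pics/side0.png")
a=cv2.resize(t[190:290,380:480],(600,600),interpolation=cv2.INTER_CUBIC)
cv2.imwrite("pics/c1.png",a)
b=cv2.resize(s[150:225,310:410],(800,600),interpolation=cv2.INTER_CUBIC)
cv2.imwrite("pics/c2.png",b)
print(proj("top",[[0,0,0],[.6,0,0],[.6,-.2,0]]))
for n,uv in(("top",[[430,240],[307,240],[380,300]]),("side",[[350,187],[410,210]])): print(n,plane(n,uv,0.0))
print(tri((359,171),(291,203)), tri((381,300),(408,210)))
```

```text
[[296.47775216 464.33265655]
 [291.39939922 208.42675809]
 [372.31700882 206.00263179]]
top [[ 0.51260736 -0.33672575  0.        ]
 [ 0.52109363 -0.03691343  0.        ]
 [ 0.37259145 -0.20919179  0.        ]]
side [[ 0.51182104 -0.33147134  0.        ]
 [ 0.37615315 -0.14556174  0.        ]]
(array([ 0.6833099 , -0.16911249,  0.02006431]), np.float64(0.0029407732679944012)) (array([ 0.36543423, -0.21434373, -0.03009313]), np.float64(0.006043394755102867))
```

View pics/c1.png

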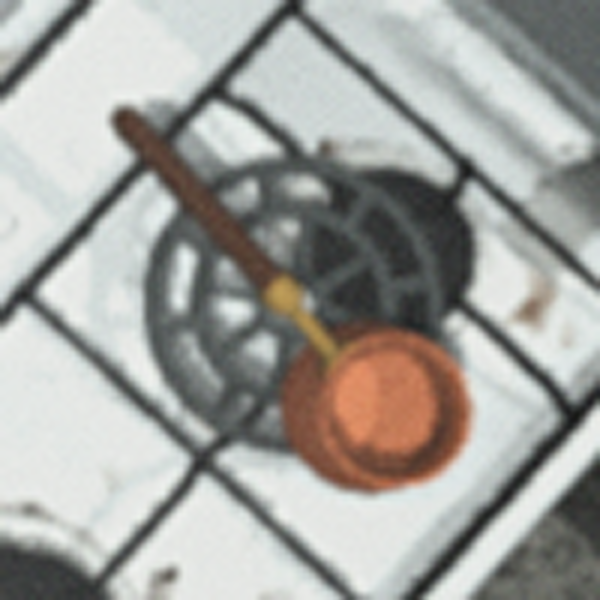

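View pics/c2.png

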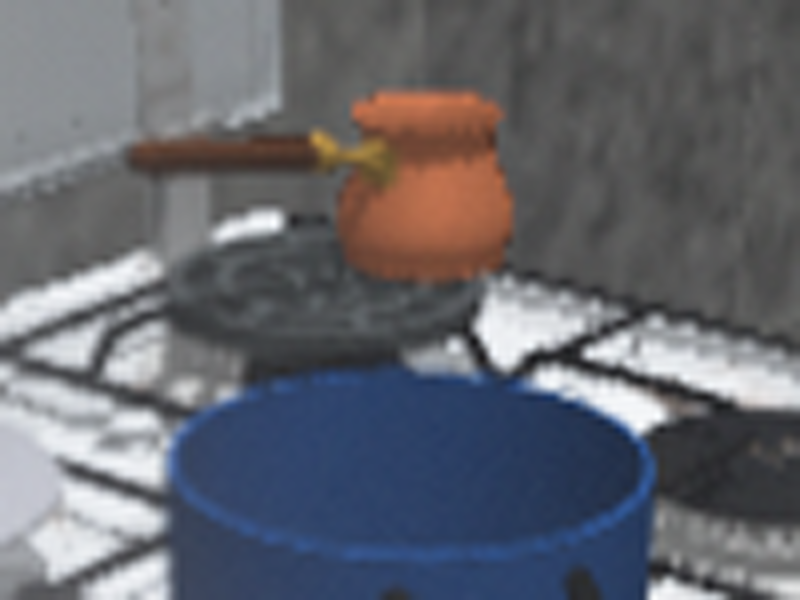

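The top crop shows the ring's outer circle centred at about crop (298,302), the rim centre at (391,402) and the handle end at (124,118). The side crop shows the ring's top ellipse at about (325,276), the rim at (427,105) and the handle end at (133,157).

Add to h.py:
```python
def T6(x,y): return (380+x/6-.4,190+y/6-.4)
def S8(x,y): return (310+x/8-.4,150+y/8-.4)
```

Run:
```python
from h import *
print("ring",tri(T6(298,302),S8(325,276)))
print("rim",tri(T6(391,402),S8(427,105)))
print("hend",tri(T6(124,118),S8(133,157)))
print("collar",tri(T6(282,296),S8(322,152)))
for z in(.0,.012,.02):
  R=plane("top",[T6(145,290),T6(448,290),T6(290,155),T6(262,450),T6(190,190),T6(185,410)],z)
  A=np.c_[2*R[:,:2],np.ones(6)];s=np.linalg.lstsq(A,(R[:,:2]**2).sum(1),rcond=None)[0]
  print(z,s[:2],np.sqrt(s[2]+s[0]**2+s[1]**2))
for z in (.012,.0,):
  print("rimc",z,plane("top",[T6(391,402)],z+.057),"end",plane("top",[T6(124,118)],z+.072))
  R=plane("top",[T6(z1,z2) for z1,z2 in((318,405),(470,405))],z+.057);print(np.linalg.norm(R[0]-R[1]))
```

```text
ring (array([ 0.5119254 , -0.33272267,  0.00886073]), np.float64(0.0016652901883284245))
rim (array([ 0.47266933, -0.35083134,  0.0692063 ]), np.float64(0.002606881607290224))
hend (array([ 0.58430504, -0.25439499,  0.08164869]), np.float64(0.0031369196707644043))
collar (array([ 0.51470024, -0.31383153,  0.06333559]), np.float64(0.00013706431215670652))
0.0 [ 0.51203049 -0.33392373] 0.06153230998743247
0.012 [ 0.51194681 -0.33105766] 0.06077019980998953
0.02 [ 0.51189102 -0.32914694] 0.060262126358355476
rimc 0.012 [[ 0.47395203 -0.35107598  0.069     ]] end [[ 0.58252949 -0.25385393  0.084     ]]
0.05682902702149389
rimc 0.0 [[ 0.47353434 -0.35439055  0.057     ]] end [[ 0.58357717 -0.25590623  0.072     ]]
0.057586854600424016
```

Add to h.py:
```python
def cmd(x,y,z,yaw_y=None):
    "tool-axis shift to TCP x,y,z with tool y at angle yaw_y(deg)"
    s=bot.observe();w,a,b,c=s["ee_rot"]
    R=np.array([[1-2*(b*b+c*c),2*(a*b-w*c),2*(a*c+w*b)],[2*(a*b+w*c),1-2*(a*a+c*c),2*(b*c-w*a)],[2*(a*c-w*b),2*(b*c+w*a),1-2*(a*a+b*b)]])
    th=np.degrees(np.arctan2(R[1,1],R[0,1]))
    print(np.round(R.T@(np.array([x,y,z])-s["ee_pos"]),4), None if yaw_y is None else round(np.radians(th-yaw_y),3),"yaw_y",round(th,1),"t",s["time_s"])
```

Run:
```python
from h import *
cmd(.52,.15,.404,20); cmd(.419,-.377,.404,-64)
```

```text
[-0.4604 -0.3404  0.0005] 0.949 yaw_y 74.4 t 0.1
[-0.5051 -0.8751  0.0011] 2.415 yaw_y 74.4 t 0.1
```

>>> nudge_tcp:
  steps:
    - {"tx":-0.46, "ty":-0.34, "rz":0.95}
    - {"tx":-0.46, "ty":-0.34, "rz":0.95}
    - {"tx":-0.46, "ty":-0.34, "rz":0.95}
    - {"tx":-0.46, "ty":-0.34, "rz":0.95}
    - {"tx":-0.46, "ty":-0.34, "rz":0.95}
    - {"tx":-0.46, "ty":-0.34, "rz":0.95}
    - {"tx":-0.46, "ty":-0.34, "rz":0.95}
    - {"tx":-0.46, "ty":-0.34, "rz":0.95}
    - {"tx":-0.46, "ty":-0.34, "rz":0.95}
    - {"tx":-0.505, "ty":-0.875, "rz":2.415}
    - {"tx":-0.505, "ty":-0.875, "rz":2.415}
    - {"tx":-0.505, "ty":-0.875, "rz":2.415}
    - {"tx":-0.505, "ty":-0.875, "rz":2.415}
    - {"tx":-0.505, "ty":-0.875, "rz":2.415}
    - {"tx":-0.505, "ty":-0.875, "rz":2.415}
    - {"tx":-0.505, "ty":-0.875, "rz":2.415}
    - {"tx":-0.505, "ty":-0.875, "rz":2.415}
    - {"tx":-0.505, "ty":-0.875, "rz":2.415}
    - {"tx":-0.505, "ty":-0.875, "rz":2.415}
    - {"tx":-0.505, "ty":-0.875, "rz":2.415}
  finger_gap: 0.04
  squeeze: 20

```text
time_s: 2.6
ee_pos: [0.4192, -0.3763, 0.4042]
ee_rot: [-0.0, 0.974, 0.225, -0.0]
wrist_force: [-0.8, -0.0, 0.0]
gripper_width: 0.04
grip_force: 0.0
```

```bash
python3 -c "
from h import *
cmd(.419,-.377,.188,-64);print(bot.observe()['joint_positions'])"
```

```text
[-0.0004  0.0008  0.2162] 0.0 yaw_y -64.0 t 2.6
[-0.14602287  0.27061415  0.95415637  1.6689174  -0.22702652  1.3209525
 -0.2689734 ]
```

>>> nudge_tcp:
  steps:
    - {"tz":0.06}
    - {"tz":0.12}
    - {"tz":0.17}
    - {"tz":0.2}
    - {"tz":0.214}
    - {"tz":0.214}

```text
time_s: 3.35
ee_pos: [0.4195, -0.376, 0.1907]
ee_rot: [-0.0, 0.974, 0.226, -0.0]
wrist_force: [-0.4, -0.3, 0.9]
gripper_width: 0.04
grip_force: 0.0
```

Run:
```python
from h import *
t=bot.snapshot("top")[:,:,::-1];s=bot.snapshot("side")[:,:,::-1]
cv2.imwrite("pics/d.png",np.hstack([cv2.resize(t[190:290,380:480],(400,400),interpolation=cv2.INTER_CUBIC),cv2.resize(s[135:235,310:410],(400,400),interpolation=cv2.INTER_CUBIC)]))
```

```text
(no output)
```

View pics/d.png

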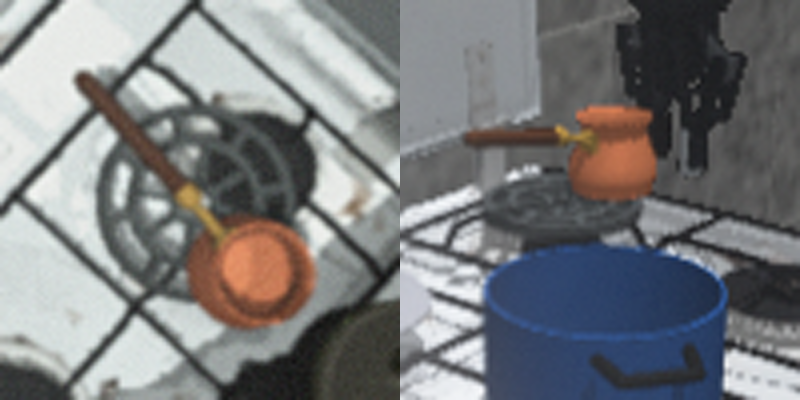

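The fingertips stand low behind the pot, which is undisturbed. I'll push along +tool x.

>>> nudge_tcp:
  steps:
    - {"tx":0.008}
    - {"tx":0.015}
    - {"tx":0.018}
    - {"tx":0.021}
    - {"tx":0.024}
    - {"tx":0.027}
    - {"tx":0.03}
    - {"tx":0.033}
    - {"tx":0.036}
    - {"tx":0.039}
    - {"tx":0.042}
    - {"tx":0.045}
    - {"tx":0.048}
    - {"tx":0.05}
    - {"tx":0.05}

```text
time_s: 5.32
ee_pos: [0.4643, -0.3545, 0.1905]
ee_rot: [-0.0, 0.974, 0.225, 0.0]
wrist_force: [0.3, -0.0, -1.0]
gripper_width: 0.0403
grip_force: 0.1
```

Create look.py:
```python
from h import *
import sys
t=bot.snapshot("top")[:,:,::-1].copy();s=bot.snapshot("side")[:,:,::-1].copy()
def cop(im,box):
    x0,y0,x1,y1=box; h=cv2.cvtColor(im[y0:y1,x0:x1],cv2.COLOR_BGR2HSV)
    m=cv2.inRange(h,(3,110,60),(14,255,255)); n,l,st,c=cv2.connectedComponentsWithStats(m); i=1+np.argmax(st[1:,4]); return st[i][:4]+[x0,y0,0,0],st[i][4]
print("copper side",cop(s,(310,135,410,225)),"top",cop(t,(380,170,480,290)))
cv2.imwrite(sys.argv[1],np.hstack([cv2.resize(t[190:290,380:480],(400,400),interpolation=cv2.INTER_CUBIC),cv2.resize(s[135:235,310:410],(400,400),interpolation=cv2.INTER_CUBIC)]))
```

```bash
python3 look.py pics/e.png
```

```text
copper side (array([344, 162,  22,  26]), np.int32(428)) top (array([420, 231,  30,  29]), np.int32(613))
```

View pics/e.png

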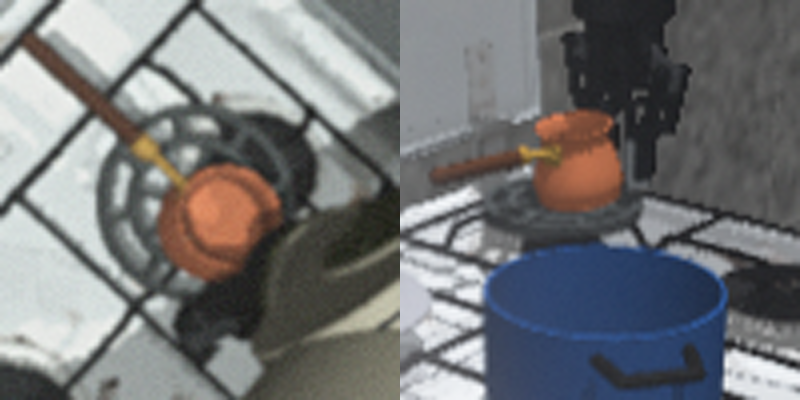

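The pot has dipped into the seat and is tilted handle-down. The ring hasn't moved, so I'll keep pushing.

>>> nudge_tcp:
  steps:
    - {"tx":0.002}
    - {"tx":0.004}
    - {"tx":0.006}
    - {"tx":0.008}
    - {"tx":0.01}
    - {"tx":0.011}
    - {"tx":0.012}
    - {"tx":0.012}

```text
time_s: 6.42
ee_pos: [0.4748, -0.3496, 0.1907]
ee_rot: [-0.0, 0.974, 0.225, 0.0]
wrist_force: [-0.4, 0.3, -0.6]
gripper_width: 0.0399
grip_force: 0.4
```

```bash
python3 look.py pics/f.png
```

```text
copper side (array([341, 164,  22,  24]), np.int32(414)) top (array([418, 228,  30,  28]), np.int32(576))
```

View pics/f.png

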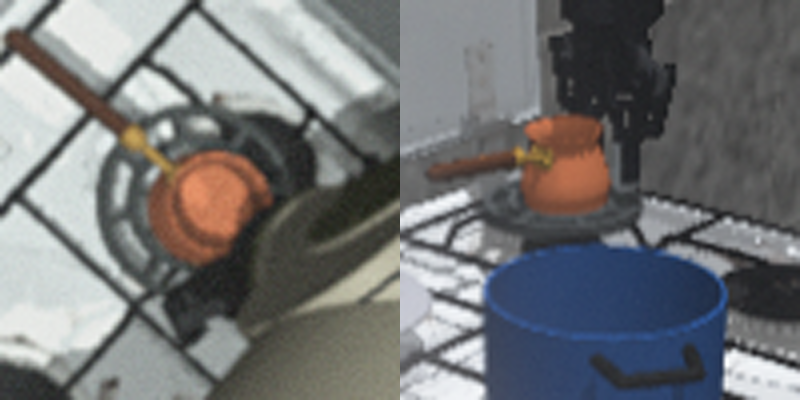

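Add to h.py:
```python
def pred(c,zf):
    a=np.linspace(0,6.283,73)
    for n in("side","top"):
        P=np.vstack([proj(n,np.c_[c[0]+r*np.cos(a),c[1]+r*np.sin(a),0*a+zf+h]) for r,h in((.031,0),(.034,.016),(.029,.057))])
        print(n,np.round(P.min(0),1),np.round(P.max(0)-P.min(0),1))
```

```bash
python3 -c "
from h import *
pred((.512,-.332),.008);pred((.473,-.351),.012)
s=cv2.imread('pics/side0.png');t=cv2.imread('pics/top0.png')
for im,b in((s,(310,135,410,225)),(t,(380,190,480,290))):
  x0,y0,x1,y1=b
  m=cv2.inRange(cv2.cvtColor(im[y0:y1,x0:x1],cv2.COLOR_BGR2HSV),(3,110,60),(14,255,255));n,l,st,c=cv2.connectedComponentsWithStats(m);print(st[1+np.argmax(st[1:,4])][:4]+[x0,y0,0,0])
"
```

```text
side [338.6 163.5] [22.8 24.5]
top [416.  225.8] [31.7 28.7]
side [350.9 160.1] [22.5 24. ]
top [425.1 242. ] [32.6 29.1]
[353 162  21  23]
[427 245  31  26]
```

>>> nudge_tcp:
  steps:
    - {"tx":0.001}
    - {"tx":0.0015}
    - {"tx":0.002}
    - {"tx":0.0025}
    - {"tx":0.003}
    - {"tx":0.003}

```text
time_s: 7.28
ee_pos: [0.4774, -0.3483, 0.1907]
ee_rot: [-0.0, 0.974, 0.225, 0.0]
wrist_force: [-1.6, -1.1, 0.7]
gripper_width: 0.0397
grip_force: 0.9
```

```bash
python3 look.py pics/g.png
```

```text
copper side (array([340, 165,  22,  23]), np.int32(395)) top (array([417, 227,  31,  28]), np.int32(550))
```

View pics/g.png

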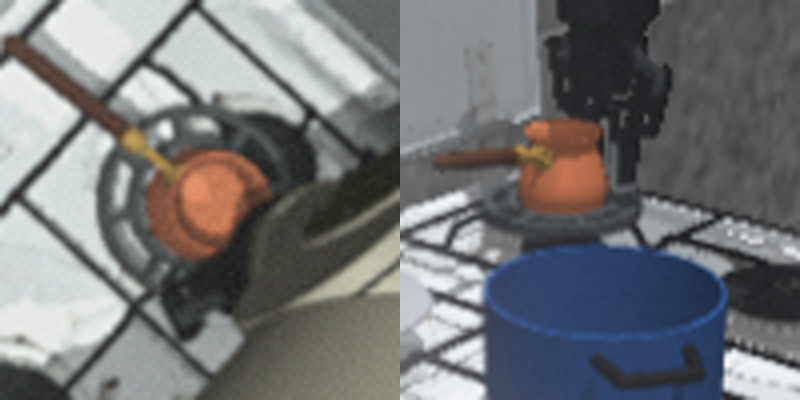

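The pot is home: its handle is level again and the bounding box matches the prediction for a pot in the seat. The ring hasn't moved. I'll measure the handle and the lid's clearance, then back off.

Run:
```python
from h import *
e=plane("top",[(380+8/4,190+41/4)],.08)[0]; c=np.array([.512,-.332])
d=e[:2]-c; print(e,np.hypot(*d),np.degrees(np.arctan2(d[1],d[0])))
L=plane("top",[(375,112),(505,237)],.02)[:,:2];print("lid",L)
u=(L[1]-L[0])/np.linalg.norm(L[1]-L[0]);n=np.array([-u[1],u[0]])
th=np.arctan2(d[1],d[0])
for off in (.035,.02):
  p=c+.105*np.array([np.cos(th),np.sin(th)])+off*np.array([np.sin(th),-np.cos(th)])
  print("p",p,"lid dist",(p-L[0])@n); cmd(*p,.31,-64); cmd(*p,.228)
```

```text
[ 0.60459488 -0.21435554  0.08      ] 0.1497131678115111 51.79464044419814
lid [[ 0.83233053 -0.21454912]
 [ 0.51427211 -0.51059982]]
p [ 0.60444357 -0.27113797] lid dist -0.11384423192389086
[ 0.148  -0.0137 -0.1193] 0.0 yaw_y -64.0 t 7.375
[ 0.148  -0.0136 -0.0373] None yaw_y -64.0 t 7.375
p [ 0.59265658 -0.26186074] lid dist -0.1286657677994141
[ 0.1415 -0.0272 -0.1193] 0.0 yaw_y -64.0 t 7.375
[ 0.1415 -0.0272 -0.0373] None yaw_y -64.0 t 7.375
```

>>> nudge_tcp:
  steps:
    - {"tx":-0.006}
    - {"tx":-0.02}
    - {"tx":-0.035, "tz":-0.01}
    - {"tx":-0.035, "tz":-0.06}
    - {"tx":-0.035, "tz":-0.12}
    - {"tx":-0.035, "tz":-0.12}

```text
time_s: 8.12
ee_pos: [0.4454, -0.3657, 0.3156]
ee_rot: [0.002, 0.975, 0.224, 0.003]
wrist_force: [0.5, -0.2, -0.0]
gripper_width: 0.0399
grip_force: 0.0
```

>>> nudge_tcp:
  steps:
    - {}
    - {}
    - {}
  finger_gap: 0.0

```text
time_s: 8.5
ee_pos: [0.4456, -0.3635, 0.3098]
ee_rot: [-0.001, 0.974, 0.225, -0.001]
wrist_force: [-0.5, -0.4, 0.6]
gripper_width: 0.0002
grip_force: 0.0
```

```bash
python3 -c "
from h import *
cmd(.6,-.3,.31,-64)"
```

```text
[ 0.1666  0.0105 -0.0004] -0.0 yaw_y -64.0 t 8.5
```

>>> nudge_tcp:
  steps:
    - {"tx":0.06, "ty":-0.005}
    - {"tx":0.12, "ty":-0.01}
    - {"tx":0.183, "ty":-0.014}
    - {"tx":0.183, "ty":-0.014, "tz":0.01}
    - {"tx":0.183, "ty":-0.014, "tz":0.05}
    - {"tx":0.183, "ty":-0.014, "tz":0.08}
    - {"tx":0.183, "ty":-0.014, "tz":0.082}

```text
time_s: 9.38
ee_pos: [0.603, -0.2709, 0.2261]
ee_rot: [-0.001, 0.974, 0.225, -0.002]
wrist_force: [0.0, -0.1, 0.6]
gripper_width: 0.0001
grip_force: 0.0
```

Run:
```python
from h import *
c=np.array([.512,-.332])
for th,off in((52,.022),(60,.022),(70,.022),(80,.022),(90,.022),(100,.022),(110,.022),(120,.022),(130,.02),(140,.02),(147,.02)):
  t=np.radians(th);p=c+.105*np.array([np.cos(t),np.sin(t)])+off*np.array([np.sin(t),-np.cos(t)]); print(th,end=" ");cmd(*p,.228)
s=bot.observe();print(s["ee_pos"],s["wrist_force"])
```

```text
52 [-0.0046 -0.0112 -0.0019] None yaw_y -64.1 t 9.375
60 [-0.0092 -0.0254 -0.0018] None yaw_y -64.1 t 9.375
70 [-0.0178 -0.042  -0.0017] None yaw_y -64.1 t 9.375
80 [-0.0291 -0.0569 -0.0017] None yaw_y -64.1 t 9.375
90 [-0.0428 -0.0696 -0.0016] None yaw_y -64.1 t 9.375
100 [-0.0586 -0.0797 -0.0015] None yaw_y -64.1 t 9.375
110 [-0.0758 -0.087  -0.0014] None yaw_y -64.1 t 9.375
120 [-0.094  -0.0911 -0.0013] None yaw_y -64.1 t 9.375
130 [-0.1146 -0.0915 -0.0012] None yaw_y -64.1 t 9.375
140 [-0.1331 -0.0889 -0.0012] None yaw_y -64.1 t 9.375
147 [-0.1456 -0.0851 -0.0011] None yaw_y -64.1 t 9.375
[ 0.60296931 -0.27085756  0.22605178] [ 0.03840753 -0.10190952  0.56642046]
```

>>> nudge_tcp:
  steps:
    - {"tx":-0.002, "ty":-0.006}
    - {"tx":-0.005, "ty":-0.011}
    - {"tx":-0.007, "ty":-0.018}
    - {"tx":-0.009, "ty":-0.025}
    - {"tx":-0.013, "ty":-0.034}
    - {"tx":-0.018, "ty":-0.042}
    - {"tx":-0.023, "ty":-0.05}
    - {"tx":-0.029, "ty":-0.057}
    - {"tx":-0.036, "ty":-0.063}
    - {"tx":-0.043, "ty":-0.07}
    - {"tx":-0.051, "ty":-0.075}
    - {"tx":-0.059, "ty":-0.08}
    - {"tx":-0.059, "ty":-0.08}

```text
time_s: 11.0
ee_pos: [0.5155, -0.2249, 0.2287]
ee_rot: [-0.0, 0.974, 0.225, -0.0]
wrist_force: [0.6, 0.4, 0.2]
gripper_width: 0.0001
grip_force: 0.0Traceback (most recent call last):
```

```bash
python3 look.py pics/i.png
```

```text
  File "look.py", line 7, in <module>
    print("copper side",cop(s,(310,135,410,225)),"top",cop(t,(380,170,480,290)))
                                                       ~~~^^^^^^^^^^^^^^^^^^^^^
  File "look.py", line 6, in cop
    m=cv2.inRange(h,(3,110,60),(14,255,255)); n,l,st,c=cv2.connectedComponentsWithStats(m); i=1+np.argmax(st[1:,4]); return st[i][:4]+[x0,y0,0,0],st[i][4]
                                                                                                ~~~~~~~~~^^^^^^^^^^
    return _wrapfunc(a, 'argmax', axis=axis, out=out, **kwds)
    return bound(*args, **kwds)
ValueError: attempt to get argmax of an empty sequence
```

The arm hides the pot in the top view, so I'll check by numbers from the side view.

Create num.py:
```python
from h import *
s=bot.snapshot("side")[:,:,::-1].copy(); cv2.imwrite("pics/last_side.png",s)
x0,y0=300,135; h=cv2.cvtColor(s[y0:225,x0:410],cv2.COLOR_BGR2HSV)
def comps(lo,hi,name):
    n,l,st,c=cv2.connectedComponentsWithStats(cv2.inRange(h,lo,hi))
    for i in 1+np.argsort(-st[1:,4])[:2]: print(name,st[i]+[x0,y0,0,0,0])
comps((3,110,110),(14,255,255),"copper"); comps((0,70,25),(14,255,109),"brown"); comps((18,90,80),(32,255,255),"brass")
c=np.array([.512,-.332])
for th in (52,100,110,130,147):
    t=np.radians(th);u=np.array([np.cos(t),np.sin(t)])
    print(th,np.round(proj("side",[[*(c+r*u),.008+z] for r,z in((.148,.072),(.06,.054))]).ravel(),1))
```

```bash
python3 num.py
```

```text
copper [341 166  21  22 184]
brown [358 168  10  14  52]
brown [340 180   5   8  11]
52 [320.4 174.4 338.8 172.4]
100 [366.  176.6 356.  173.2]
110 [375.1 175.6 359.4 172.8]
130 [390.1 172.1 365.3 171.5]
147 [398.1 168.2 368.7 170. ]
```

>>> nudge_tcp:
  steps:
    - {"tx":-0.009, "ty":-0.004}
    - {"tx":-0.017, "ty":-0.007}
    - {"tx":-0.026, "ty":-0.009}
    - {"tx":-0.035, "ty":-0.011}
    - {"tx":-0.045, "ty":-0.012}
    - {"tx":-0.056, "ty":-0.012}
    - {"tx":-0.065, "ty":-0.011}
    - {"tx":-0.073, "ty":-0.009}
    - {"tx":-0.073, "ty":-0.009}

```text
time_s: 12.28
ee_pos: [0.4461, -0.2493, 0.2287]
ee_rot: [-0.0, 0.974, 0.224, -0.0]
wrist_force: [-0.2, -0.0, 0.0]
gripper_width: 0.0002
grip_force: 0.0
```

```bash
python3 num.py
```

```text
copper [340 165  22  23 380]
brown [383 169  16   5  57]
brown [340 181   5   7   9]
brass [358 170  12   6  34]
52 [320.4 174.4 338.8 172.4]
100 [366.  176.6 356.  173.2]
110 [375.1 175.6 359.4 172.8]
130 [390.1 172.1 365.3 171.5]
147 [398.1 168.2 368.7 170. ]
```

>>> nudge_tcp:
  steps:
    - {"tx":0.01, "ty":-0.006}
    - {"tx":0.026, "ty":-0.015}
    - {"tx":0.026, "ty":-0.015, "tz":-0.05}
    - {"tx":0.026, "ty":-0.015, "tz":-0.1}
    - {"tx":0.05, "ty":-0.07, "tz":-0.12}
    - {"tx":0.08, "ty":-0.13, "tz":-0.12}
    - {"tx":0.11, "ty":-0.19, "tz":-0.12}
    - {"tx":0.13, "ty":-0.22, "tz":-0.12}
    - {"tx":0.13, "ty":-0.22, "tz":-0.12}

```text
time_s: 13.45
ee_pos: [0.4672, 0.0111, 0.3488]
ee_rot: [-0.0, 0.973, 0.229, 0.0]
wrist_force: [0.0, -0.4, -1.0]
gripper_width: 0.0001
grip_force: 0.0
```

```bash
python3 num.py|head -4; sed -i 's/^print.*/print()/' look.py; python3 look.py pics/j.png
```

```text
copper [341 165  22  23 389]
brown [370 169  29   5 108]
brown [340 182   5   6   8]
brass [358 170  12   6  34]
```

View pics/j.png

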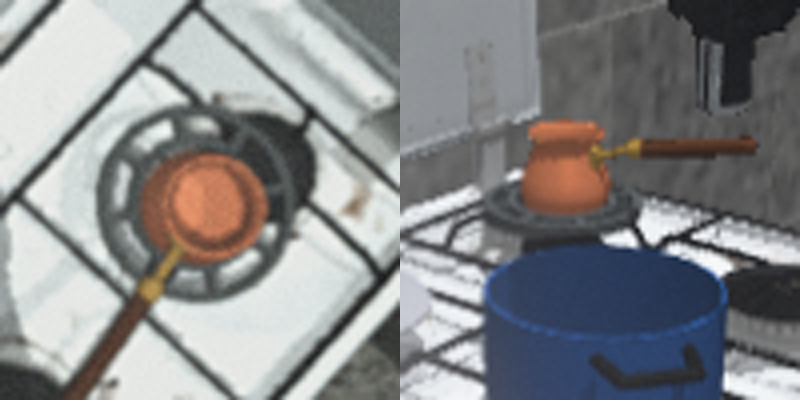

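The top view now shows the pot in the seat, rim centre about crop (210,201), brass collar at (151,289) and the handle running toward the base. The side view shows it upright. Now the exact angle:

Create ang.py:
```python
from h import *
t=bot.snapshot("top")[:,:,::-1].copy(); cv2.imwrite("pics/last_top.png",t)
x0,y0=375,225; h=cv2.cvtColor(t[y0:320,x0:440],cv2.COLOR_BGR2HSV)
m=cv2.inRange(h,(0,70,25),(14,255,125)); n,l,st,c=cv2.connectedComponentsWithStats(m)
for i in 1+np.argsort(-st[1:,4])[:3]: print(st[i]+[x0,y0,0,0,0])
h2=cv2.inRange(h,(16,90,80),(32,255,255)); print("brass",cv2.connectedComponentsWithStats(h2)[2][1:]+[x0,y0,0,0,0])
best=None
for i in 1+np.argsort(-st[1:,4])[:3]:
    if st[i][1]+y0>255: best=i;break
P=np.argwhere(l==best)[:,::-1]+[x0,y0]
m0=P.mean(0);w,v=np.linalg.eigh(np.cov(P.T));u=v[:,1]*np.sign(v[1,1]);k=(P-m0)@u
A=m0+u*k.max();B=m0+u*k.min();print("end",A,"inner",B)
E=plane("top",[A],.08)[0];I=plane("top",[B],.062)[0]
d=(E-I)[:2];print(E,I,"handle angle",np.degrees(np.arctan2(d[1],d[0])),"len",np.hypot(*d))
for c in((.512,-.332),(.5115,-.335)):
  d=E[:2]-c;print(np.degrees(np.arctan2(d[1],d[0])),np.hypot(*d),"want",180-np.degrees(np.arctan2(-c[1],c[0])))
R=plane("top",[(380+a/4-.4,190+b/4-.4) for a,b in((97,205),(200,103),(297,195),(200,301),(125,135),(128,275))],.012)[:,:2]
s=np.linalg.lstsq(np.c_[2*R,np.ones(6)],(R**2).sum(1),rcond=None)[0];print("ring",s[:2],np.sqrt(s[2]+s[0]**2+s[1]**2))
print("rim",plane("top",[(380+210/4-.4,190+201/4-.4)],.065))
```

```bash
python3 ang.py
```

```text
[393 263  24  34 150]
[415 228  21  25  88]
[427 248  13   5  33]
brass [[414 249  13  17  67]]
end [393.38022348 295.56494801] inner [415.50005441 264.05296285]
[ 0.39239021 -0.2302142   0.08      ] [ 0.45886815 -0.28597126  0.062     ] handle angle 140.0124229357738 len 0.0867650063207933
139.6028076063267 0.15705684041261084 want 147.0391121160223
138.66057655073345 0.15864175411714285 want 146.77774881014756
ring [ 0.51209866 -0.33118346] 0.059703632932135396
rim [[ 0.51231566 -0.32578533  0.065     ]]
```

The handle stands at about 140°, and about 147° is needed. I'll go back the same way and push 7° further.

>>> nudge_tcp:
  steps:
    - {"tx":-0.03, "ty":0.06}
    - {"tx":-0.055, "ty":0.11}
    - {"tx":-0.08, "ty":0.16}
    - {"tx":-0.104, "ty":0.205}
    - {"tx":-0.104, "ty":0.205}
    - {"tx":-0.104, "ty":0.205, "tz":0.05}
    - {"tx":-0.104, "ty":0.205, "tz":0.1}
    - {"tx":-0.104, "ty":0.205, "tz":0.12}
    - {"tx":-0.115, "ty":0.211, "tz":0.12}
    - {"tx":-0.125, "ty":0.217, "tz":0.12}
    - {"tx":-0.13, "ty":0.22, "tz":0.12}
    - {"tx":-0.134, "ty":0.221, "tz":0.12}
    - {"tx":-0.138, "ty":0.222, "tz":0.12}
    - {"tx":-0.142, "ty":0.223, "tz":0.12}
    - {"tx":-0.142, "ty":0.223, "tz":0.12}

```text
time_s: 15.52
ee_pos: [0.4369, -0.2568, 0.2287]
ee_rot: [-0.0, 0.974, 0.225, -0.0]
wrist_force: [0.1, -0.5, -0.1]
gripper_width: -0.0002
grip_force: 0.0
```

>>> nudge_tcp:
  steps:
    - {"tx":0.01, "ty":-0.006}
    - {"tx":0.026, "ty":-0.015}
    - {"tx":0.026, "ty":-0.015, "tz":-0.05}
    - {"tx":0.026, "ty":-0.015, "tz":-0.1}
    - {"tx":0.05, "ty":-0.07, "tz":-0.12}
    - {"tx":0.08, "ty":-0.13, "tz":-0.12}
    - {"tx":0.11, "ty":-0.19, "tz":-0.12}
    - {"tx":0.13, "ty":-0.22, "tz":-0.12}
    - {"tx":0.13, "ty":-0.22, "tz":-0.12}

```text
time_s: 16.65
ee_pos: [0.4577, 0.003, 0.3488]
ee_rot: [-0.0, 0.973, 0.229, 0.0]
wrist_force: [0.4, -1.7, -0.5]
gripper_width: 0.0001
grip_force: 0.0
```

```bash
python3 ang.py; python3 num.py|head -3
```

```text
[399 266  21  35 147]
[415 228  21  26  88]
[427 248  13   5  30]
brass [[416 250  12  17  62]]
end [399.86371457 299.92629656] inner [417.97121159 266.44362906]
[ 0.38258521 -0.24402289  0.08      ] [ 0.45335878 -0.29126961  0.062     ] handle angle 146.27388309534825 len 0.08509495620812844
145.79185092347512 0.15648693671329808 want 147.0391121160223
144.78880451682372 0.1577842173595419 want 146.77774881014756
ring [ 0.51209866 -0.33118346] 0.059703632932135396
rim [[ 0.51231566 -0.32578533  0.065     ]]
copper [341 165  21  23 391]
brown [372 168  30   5 109]
brown [340 182   4   6   7]
```

```bash
python3 look.py pics/k.png
```

```text
(no output)
```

View pics/k.png

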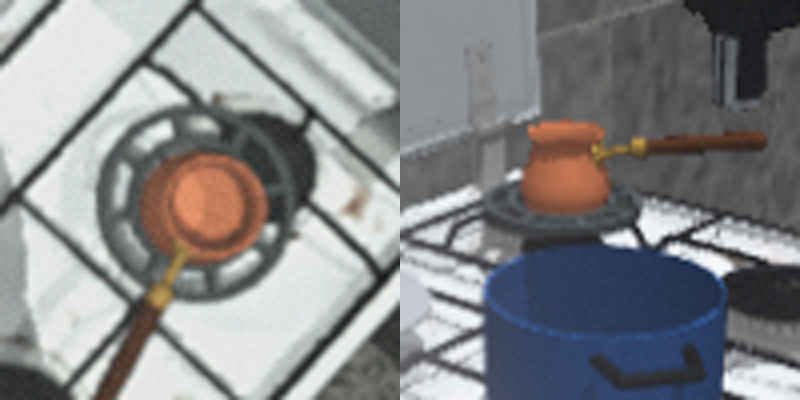

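The pot sits flat in the ring, with its rim at about (216,203) in the top crop. The handle points at the base, the ring's outline is unchanged and the gripper is clear, so I'm handing in.

```bash
python3 -c "
from rig import bot
print(bot.hand_in())"
```

```text
the job is handed in; nothing more can be done
None
```

The job is handed in at about 17 s: by the camera images the pot sits flat in the ring's seat, its handle is within about 1–1.5° of pointing straight at the base, and the ring has not moved; I did not separately re-measure the pan, lid or side-table items.

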